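# Take the blue steamer pot apart for drying

### The job

Take the blue steamer pot apart for drying: lift off its lid by the knob and set it down on the grey drying mat, knob up, then lift the steamer basket out of the pot by its centre post and stand it upright on the mat beside the lid. Set both down without dropping them, well on the mat, and leave the pot standing where it is.

Things in the scene. Friction and masses are not known exactly. Their poses are not given: they have to be found in the camera images.
- pot: Blue steamer pot: round, 124 mm across, 75 mm high to its rim, wall 3 mm, 0.6 kg, standing loose on the worktop; two small steel loop handles at its +y and -y sides reach 80 mm from the axis. Origin: centre of its underside, z up. A closed pot of the same form in white stands near it and is not part of the job.
- lid_knob (a point): Centre of the black knob (upright cylinder, 26 mm across, 22 mm high) on the blue domed lid, 128 mm across, 0.2 kg. It lies 71 mm above the lid's lowest edge, 23 mm above the dome's top, and 140 mm above the pot's underside at the start. The lid sits loosely on the pot's rim, a lip reaching 6 mm into the pot with 2.5 mm play: it lifts straight off. z axis up when upright.
- basket_grip (a point): Centre of the orange grip (upright cylinder, 20 mm across, 26 mm high) atop the centre post of the steel basket, hidden under the lid at first: a tray 102 mm across on three legs, 0.15 kg, loose on the pot's floor, 8 mm from the wall. It lies 88 mm above the feet, and 17 mm above the pot's rim when inside; lifted 90 mm the feet clear the rim. z axis up when upright.
- mat_top (a point): Centre of the top face of the grey ribbed drying mat, 190 mm (its x) by 330 mm (its y), 6 mm thick, fixed flat on the worktop. Lid and basket fit side by side along its y, for example 75 mm to either side of the centre. z up.

How it is judged (in metres and radians):
On the way:
1. the lid lies on the mat, knob up, let go, while the basket is still in the pot (x of lid_knob in the frame of mat_top between -0.05 and 0.05 m and y of lid_knob in the frame of mat_top between -0.12 and 0.12 m and z of lid_knob in the frame of mat_top between 0.061 and 0.081 m and angle between lid_knob's own z axis and vertical below 0.175 rad and linear speed of lid below 0.03 m/s and contact force between the fingers and lid below 0.05 N and horizontal distance between basket_grip and pot below 0.02 m and z of basket_grip in the frame of pot below 0.105 m), for 0.2 s.
At the end, for the whole second after the job is handed in: Lid and basket both stand upright (within 10 degrees) on the mat, let go and at rest, side by side, each with its axis within 50 mm of the mat's centre across (x) and 120 mm along (y); the pot stands upright within 40 mm of where it was (x of lid_knob in the frame of mat_top between -0.05 and 0.05 m and y of lid_knob in the frame of mat_top between -0.12 and 0.12 m and z of lid_knob in the frame of mat_top between 0.061 and 0.081 m and angle between each of lid_knob, basket_grip's own z axis and vertical below 0.175 rad and linear speed of each of lid, basket below 0.03 m/s and contact force between the fingers and lid below 0.05 N and x of basket_grip in the frame of mat_top between -0.05 and 0.05 m and y of basket_grip in the frame of mat_top between -0.12 and 0.12 m and z of basket_grip in the frame of mat_top between 0.078 and 0.098 m and contact force between the fingers and basket below 0.05 N and distance of pot from where it was at the start of the episode below 0.04 m and angle between pot's own z axis and vertical below 0.1 rad); the robot touches nothing.
It fails at once if the lid is dropped (falls freely more than about 25 mm) (linear speed of lid above 0.7 m/s and contact force between the fingers and lid below 0.05 N).
It fails at once if the basket is dropped (falls freely more than about 25 mm) (linear speed of basket above 0.7 m/s and contact force between the fingers and basket below 0.05 N).
It fails at once if the pot is tipped or pushed away (angle between pot's own z axis and vertical above 0.35 rad or distance of pot from where it was at the start of the episode above 0.08 m).
It also fails if it takes over 61 s, if anything falls off the work surface, if the arm or the gripper's body presses on something with over 40 N, if the wrist force passes 120 N, or if a joint passes its speed limit or range.

### The arm

A 6-joint arm with a two-finger parallel gripper is mounted at the origin on a cart in front of the work surface, level with it; the furniture and walls round the work are solid. World frame = base frame: x ahead of the robot, y to its left, z up, the work surface at z = 0. Lengths are in mm, angles in rad, forces in N, time in s.
With the tool pointing down it reaches from about 275 to 850 mm from the base axis. Payload 5.2 kg.
Tool frame: the origin (TCP) lies on the centre line of the jaws, within the pads' length; the fingertips stand 8 mm ahead of it and the grasp point (between the pads) lies 11 mm behind it; y points along the fingers, x is the direction in which the jaws open and shut, and the axes are right-handed (so a half turn about y gives the same grasp; the last joint's range is limited). The gripper opens to 85 mm and grips with 20 to 120 N. Pads are 22 mm wide; open, the fingers measure 114 mm over their backs; the gripper's body (76 mm by 85 mm) begins 54 mm behind the grasp point. The pads swing forward as they close: fully open they stand 13 mm farther back than shut.
Start: joints at [-1.379, 0.259, 1.535, -0, 1.348, -0.203], TCP at [211.564, -507.687, 239.31] pointing down, gripper open.
Joint ranges: [-3.14, 3.14], [-0.91, 2.08], [0.19, 2.58], [-1.22, 4.36], [0.22, 2.71], [-3.12, 3.12]. Speed limits (rad/s): [2.57, 2.57, 3.14, 3.14, 3.14, 3.14].

### API

Orientations are given as a unit quaternion [w, x, y, z].
In Python, from plant import env gives the robot as it stands. The module is installed in compiled form; this text tells all that it offers.
- The arm moves only by the tool arm_command, never from a script. Its argument "targets" is a list of rows, each an object of numbers: "tx", "ty", "tz": the shift along the tool's x, y, z in m; "turn": the turn about the tool's y in degrees. In form: [{"tx": .., "ty": .., "tz": .., "turn": ..}, ...]. A call has 1 to 12 rows; each row shifts and turns the commanded pose from where the row before left it, along the tool's axes as they then stand; what a row does not reach is not made up. A row lasts 1/10 s, in which the tool goes at most 50 mm and 8.59 degrees, less where a joint would pass 70% of its speed; a pose out of reach is approached as far as the arm can. A call with a gripper value outside its range is refused whole. "hand" is the opening in per cent of the stroke, from 0 (shut) to 100 (fully open), set as the call begins (left out, the last holds). The fingers move at their own pace and stop on an object; "force" is the grip in N (left out, the last holds). Time passes only in rows, so rows that do not move let the fingers close. It gives the time, the measured TCP pose, the force and the opening at its end, in the units of the state.
- env.get_state(): the state, without advancing time (a new reading comes with each control period).
- env.snapshot(name): name is "scene" or "side" or "wrist"; returns a dict with "pixels" (480x640x3 uint8, blue, green, red), "range_z" (480x640 float32, mm along the optical axis (not along the pixel's ray), 0 where there is no reading), "camera_matrix" (3x3 intrinsics, pixels), "T" (4x4, takes a point from camera to world coordinates). Camera axes: x right, y down, z forward; pixel columns grow to the right and rows downward; lengths in mm; the calibration is good to about 2 mm. A picture is of the moment at which its call begins.
- env.job_done(): hands the job in, once; it reports no verdict.
Trained networks look in the newest picture that a camera, given by its name, has taken for a name from the list of things; names that differ only in an ending like _2 or _b are one class to them, and where a whole thing is asked for, a point or a joint stands for the part that bears it (a point fixed in the world has none). Each returns a list of dicts, best first, with "confidence" (0 to 1); they miss things now and then, are a little off and sometimes report something else, mostly with a low value. They report only what shows in the picture. A call takes as long as a camera call.
- env.spot_in(thing, camera): "bbox" ([centre column, centre row, width, height] in pixels, round what is visible of it).
- env.mark_of(thing, camera): "position" ([column, row] in pixels: a listed point, or the origin of a listed thing).
The state is a dict: "clock": time; "joints": joint angles; "qd": joint speeds; "joint_torque": joint torques, N m; "tool_pos": TCP position; "eef_rot": TCP orientation; "wrist_force": force on the tool from outside, world axes, zero at the start; "torque": the same for the moment, N m; "width": finger opening in mm.
Only numpy, scipy, OpenCV 4.12 (cv2) and the standard library are available. Lean on these libraries where they do the work, as an engineer would, in place of code of your own. Each camera call takes 0.05 s, during which the arm holds its last target. There are 200 camera calls.

## Working session

There is one attempt and no reset: what is moved stays moved. The work goes in short steps, Python scripts to look and compute and a tool call to move; the robot and the scene stay as the last step left them, time stands still between calls to the robot, and variables do not carry over. Pictures are saved under pics/ and viewed, about 8 in all and at most 12, crops included, and the job is handed in when it is done.

Besides the shell and the picture viewer there is one more tool, called after "Call:" as a command line: name --argument value ..., lists and objects as JSON in quotes. arm_command: Moves the arm, as the interface text tells. Its arguments: {"type":"object","properties":{"targets":{"type":"array"},"hand":{"type":"number"},"force":{"type":"number"}},"required":["targets"]}

```bash
mkdir -p pics; cat > h.py <<'E'
import numpy as np, cv2
from plant import env
def snap(c,save=None):
    s=env.snapshot(c)
    if save: cv2.imwrite('pics/'+save,s['pixels'])
    return s
def w(s,u,v,z=None):
    """world point from pixel: by depth, or on plane z"""
    K=np.array(s['camera_matrix']);T=np.array(s['T'])
    r=np.linalg.inv(K)@[u,v,1]; R=T[:3,:3]@r;o=T[:3,3]
    if z is not None: return o+R*(z-o[2])/R[2]
    p=s['range_z'][int(v)-1:int(v)+2,int(u)-1:int(u)+2]; p=p[p>0]
    return o+R*(np.median(p) if len(p) else np.nan)
def ray(s,u,v):
    K=np.array(s['camera_matrix']);T=np.array(s['T'])
    r=T[:3,:3]@np.linalg.inv(K)@[u,v,1];return T[:3,3],r/np.linalg.norm(r)
def tri(a,b):
    A=0;B=0
    for o,d in(a,b):
        P=np.eye(3)-np.outer(d,d);A=A+P;B=B+P@o
    return np.linalg.solve(A,B)
np.set_printoptions(precision=1,suppress=True)
E
python3 - <<'E'
from h import *
st=env.get_state();print({k:np.round(v,3) for k,v in st.items()})
ims=[]
for c in('scene','side','wrist'):
    s=snap(c);ims.append(s['pixels']);print(c,np.array(s['T'])[:3,3])
    for t in('pot','lid_knob','mat_top'):
        for m in env.mark_of(t,c)[:3]:
            u,v=m['position'];print(t,round(m['confidence'],2),np.round([u,v]),w(s,u,v) if 0<u<639 and 0<v<479 else '')
cv2.imwrite('pics/a.png',np.vstack([cv2.resize(np.hstack(ims[:2]),(800,300)),cv2.resize(np.hstack([ims[2],ims[2]*0]),(800,300))]))
E
```

```text
{'clock': np.float64(0.0), 'joints': array([-1.4,  0.3,  1.5, -0. ,  1.3, -0.2]), 'qd': array([ 0., -0.,  0., -0.,  0.,  0.]), 'joint_torque': array([ -0. , -44.6, -29.1,  -0. ,   0. ,   0. ]), 'tool_pos': array([ 211.5, -507.2,  238.5]), 'eef_rot': array([ 0.6, -0.6,  0.4, -0.4]), 'wrist_force': array([-0.6,  0.5,  0.1]), 'torque': array([ 0.1, -0. ,  0.1]), 'width': np.float64(85.354)}
scene [177.  648.9 867. ]
pot 0.69 [304. 372.] [376.4 337.  104.4]
lid_knob 0.78 [299. 333.] [406.3 296.1 150.9]
lid_knob 0.22 [304. 372.] [375.6 336.2 102.1]
mat_top 0.94 [362. 169.] [ 555.7 -318.3    5.6]
side [ 612.6  922.8 1093.5]
pot 0.9 [370. 333.] [418.4 346.2  97.6]
lid_knob 0.71 [373. 299.] [403.2 297.8 151.4]
mat_top 0.58 [277. 169.] [ 549.9 -312.3    7.5]
wrist [ 287.4 -475.9  373.2]
```

View pics/a.png

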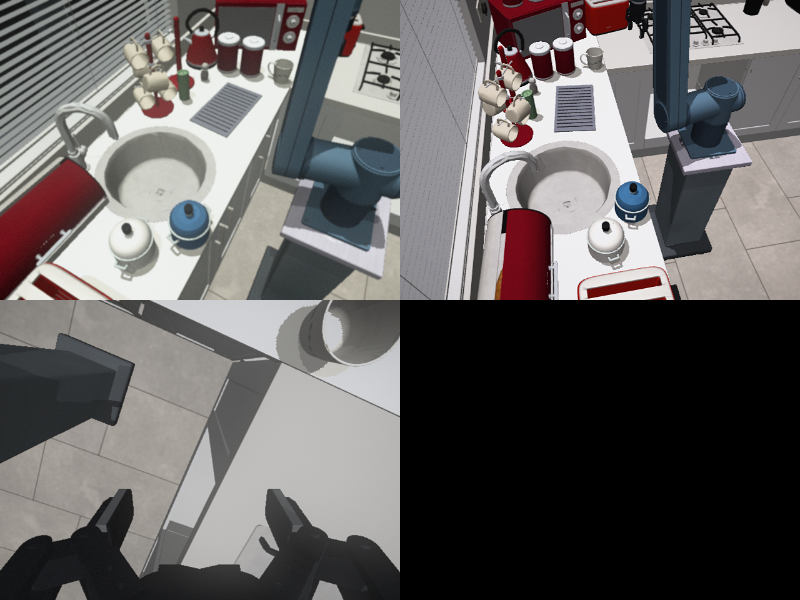

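The first view shows the blue pot in the scene image at about (304,360), its knob at (299,333). The white pot stands to its left, the sink is between, and the mat is at (362,169), turned relative to the camera. A mug stands near one mat corner.

```bash
python3 - <<'E'
from h import *
from scipy.spatial.transform import Rotation as Ro
a=snap('scene');A={t:env.mark_of(t,'scene')[0]['position'] for t in('lid_knob','mat_top')}
b=snap('side');B={t:env.mark_of(t,'side')[0]['position'] for t in('lid_knob','mat_top')}
for t in A: print(t,A[t],B[t],tri(ray(a,*A[t]),ray(b,*B[t])))
# mat: depth-based points by colour, z 3..10
for s in(a,b):
    z=s['range_z'];v,u=np.nonzero(z>0);K=np.array(s['camera_matrix']);T=np.array(s['T'])
    P=(np.linalg.inv(K)@np.array([u,v,np.ones_like(u)]))*z[v,u];P=(T[:3,:3]@P).T+T[:3,3]
    g=s['pixels'][v,u].astype(int);m=(abs(P[:,2]-6)<8)&(g.max(1)<165)&(abs(P[:,0]-553)<180)&(abs(P[:,1]+315)<250)
    M=np.zeros(z.shape,np.uint8);M[v[m],u[m]]=1
    M=cv2.morphologyEx(M,cv2.MORPH_CLOSE,np.ones((7,7)));M=cv2.morphologyEx(M,cv2.MORPH_OPEN,np.ones((5,5)))
    n,l,st,_=cv2.connectedComponentsWithStats(M);k=1+np.argmax(st[1:,4])
    vv,uu=np.nonzero(l==k);Q=np.array([w(s,x,y,6)[:2] for x,y in zip(uu,vv)]).astype(np.float32)
    print('mat',st[k],cv2.minAreaRect(Q))
    # obstacles by grid: max height
    o=(P[:,0]>250)&(P[:,0]<750)&(abs(P[:,1])<560)&(P[:,2]>25)&(P[:,2]<400)
    H={}
    for p in P[o]:
        k=(int(p[0]//50*50),int(p[1]//50*50));H[k]=max(H.get(k,0),int(p[2]))
    print(sorted(H.items(),key=lambda e:e[0][1]))
q=env.get_state()['eef_rot'];print(Ro.from_quat(np.r_[q[1:],q[0]]).as_matrix())
E
```

```text
Traceback (most recent call last):
IndexError: list index out of range
```

```bash
cat >> h.py <<'E'
def mark(t,c,s=None,n=4):
    """(snapshot, best mark) with retries"""
    for i in range(n):
        if s is None or i: s=snap(c)
        m=env.mark_of(t,c)
        if m and m[0]['confidence']>.4: return s,m[0]['position']
    return s,None
def R():
    from scipy.spatial.transform import Rotation as Ro
    q=env.get_state()['eef_rot'];return Ro.from_quat(np.r_[q[1:],q[0]]).as_matrix()
def togo(p):
    """tool-frame shift (mm) from TCP to world p"""
    return R().T@(np.array(p)-env.get_state()['tool_pos'])
E
python3 - <<'E'
from h import *
for t in('lid_knob','mat_top'):
    a,A=mark(t,'scene');b,B=mark(t,'side')
    print(t,A,B,tri(ray(a,*A),ray(b,*B)) if A is not None and B is not None else '')
for s in(a,b):
    z=s['range_z'];v,u=np.nonzero(z>0);K=np.array(s['camera_matrix']);T=np.array(s['T'])
    P=(np.linalg.inv(K)@np.array([u,v,np.ones_like(u)]))*z[v,u];P=(T[:3,:3]@P).T+T[:3,3]
    g=s['pixels'][v,u].astype(int);m=(abs(P[:,2]-6)<8)&(g.max(1)<165)&(abs(P[:,0]-553)<180)&(abs(P[:,1]+315)<250)
    M=np.zeros(z.shape,np.uint8);M[v[m],u[m]]=1
    M=cv2.morphologyEx(M,cv2.MORPH_CLOSE,np.ones((7,7)));M=cv2.morphologyEx(M,cv2.MORPH_OPEN,np.ones((5,5)))
    n,l,st,_=cv2.connectedComponentsWithStats(M);k=1+np.argmax(st[1:,4])
    vv,uu=np.nonzero(l==k);Q=np.array([w(s,x,y,6)[:2] for x,y in zip(uu,vv)]).astype(np.float32)
    print('mat',st[k],cv2.minAreaRect(Q))
    o=(P[:,0]>250)&(P[:,0]<750)&(abs(P[:,1])<560)&(P[:,2]>25)&(P[:,2]<400)
    H={}
    for p in P[o]:
        k=(int(p[0]//50*50),int(p[1]//50*50));H[k]=max(H.get(k,0),int(p[2]))
    print(sorted(H.items(),key=lambda e:e[0][1]))
print(R(),togo([405,297,290]))
E
```

```text
lid_knob [298.2, 331.9] [375.7, 300.7] [402.7 306.4 164. ]
mat_top [364.2, 170.4] [281.2, 169.0] [ 538.  -294.1   23.5]
mat [ 307  134  109   85 5024] ((545.15673828125, -307.7453918457031), (327.3471984863281, 186.58682250976562), 83.7205810546875)
[((700, -600), 173), ((650, -600), 173), ((600, -600), 172), ((650, -550), 170), ((600, -550), 118), ((700, -550), 73), ((700, -500), 91), ((700, -450), 87), ((700, -350), 142), ((700, -300), 147), ((700, -200), 207), ((700, -150), 248), ((250, -100), 371), ((250, -50), 399), ((250, 0), 399), ((700, 150), 296), ((700, 200), 300), ((400, 200), 113), ((350, 200), 111), ((400, 250), 154), ((450, 250), 111), ((350, 250), 154), ((300, 250), 102), ((700, 300), 149), ((650, 300), 72), ((400, 300), 155), ((450, 300), 109), ((350, 300), 154), ((550, 300), 61), ((500, 300), 64), ((300, 300), 99), ((700, 350), 146), ((650, 350), 41), ((500, 350), 120), ((550, 350), 115), ((450, 350), 118), ((400, 350), 97), ((350, 350), 93), ((700, 400), 142), ((650, 400), 26), ((550, 400), 119), ((500, 400), 154), ((450, 400), 121), ((700, 450), 143), ((650, 450), 
[... 670 characters left out ...]
55), ((400, 250), 155), ((300, 250), 101), ((450, 250), 111), ((400, 300), 154), ((350, 300), 154), ((300, 300), 102), ((450, 300), 109), ((700, 300), 150), ((650, 300), 87), ((500, 300), 64), ((550, 300), 59), ((350, 350), 101), ((400, 350), 100), ((700, 350), 149), ((500, 350), 122), ((450, 350), 120), ((550, 350), 115), ((650, 350), 43), ((500, 400), 156), ((450, 400), 122), ((550, 400), 120), ((700, 400), 146), ((650, 400), 43), ((500, 450), 121), ((450, 450), 117), ((550, 450), 114), ((700, 450), 143), ((650, 450), 85), ((500, 500), 64), ((700, 500), 141), ((650, 500), 87), ((700, 550), 139), ((650, 550), 85)]
[[ 0.4  0.   0.9]
 [-0.9 -0.   0.4]
 [ 0.  -1.  -0. ]] [-668.4  -50.7  488.1]
```

Call:
arm_command --targets '[{"tx":-0.0284,"ty":-0.005,"tz":0.0376},{"tx":-0.0284,"ty":-0.005,"tz":0.0376},{"tx":-0.0284,"ty":-0.005,"tz":0.0376},{"tx":-0.0284,"ty":-0.005,"tz":0.0376},{"tx":-0.0284,"ty":-0.005,"tz":0.0376},{"tx":-0.0284,"ty":-0.005,"tz":0.0376},{"tx":-0.0284,"ty":-0.005,"tz":0.0376},{"tx":-0.0284,"ty":-0.005,"tz":0.0376},{"tx":-0.0284,"ty":-0.005,"tz":0.0376},{"tx":-0.0284,"ty":-0.005,"tz":0.0376}]'

```text
schema error: expected keys tx, ty, tz, turn
```

Call:
arm_command --targets '[{"tx":-0.0429,"tz":0.0123},{"tx":-0.0429,"tz":0.0123},{"tx":-0.0429,"tz":0.0123},{"tx":-0.0429,"tz":0.0123},{"tx":-0.0429,"tz":0.0123},{"tx":-0.0429,"tz":0.0123},{"tx":-0.0429,"tz":0.0123},{"tx":-0.0429,"tz":0.0123},{"tx":-0.0429,"tz":0.0123},{"tx":0},{"tx":0}]'

```text
schema error: expected keys tx, ty, tz, turn
```

```bash
cat >> h.py <<'E'
def cloud(s):
    z=s['range_z'];v,u=np.nonzero(z>0);K=np.array(s['camera_matrix']);T=np.array(s['T'])
    P=(np.linalg.inv(K)@np.array([u,v,np.ones_like(u)]))*z[v,u];return (T[:3,:3]@P).T+T[:3,3],u,v
E
python3 - <<'E'
from h import *
st=env.get_state();print(st['clock'],st['tool_pos'],st['joints'].round(2),st['eef_rot'].round(3))
s,m=mark('lid_knob','wrist');cv2.imwrite('pics/b.png',s['pixels']);print(m,w(s,*m) if m is not None else '')
P,u,v=cloud(s)
for lo,hi in((146,158),(142,149)):
    k=(np.hypot(P[:,0]-403,P[:,1]-298)<35)&(P[:,2]>lo)&(P[:,2]<hi);Q=P[k]
    if len(Q): print(lo,len(Q),np.median(Q[:,2]),cv2.minEnclosingCircle(Q[:,:2].astype(np.float32)),Q.mean(0))
for c in('scene','side'):
    s2,m2=mark('lid_knob',c)
    if m is not None and m2 is not None: print(c,tri(ray(s,*m),ray(s2,*m2)))
E
```

```text
1.15 [ 211.6 -507.7  239.3] [-1.4  0.3  1.5 -0.   1.4 -0.2] [-0.6  0.6 -0.4  0.4]
None
```

View pics/b.png

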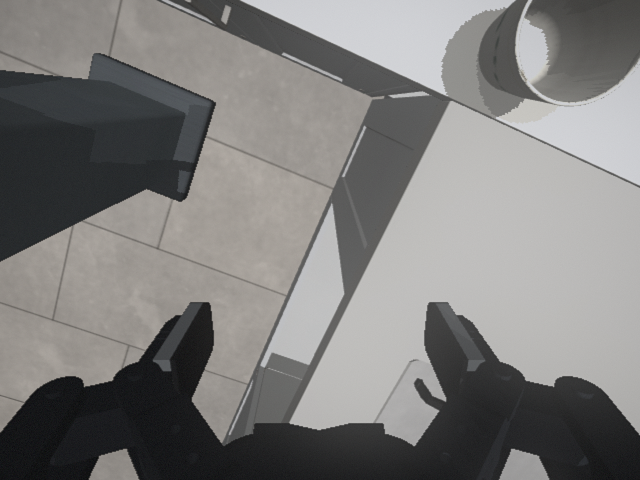

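The move was refused because every row needs all four keys. The picture shows the wrist view from the start pose, with a mug at (570,50). I'll resend with full rows.

Call:
arm_command --targets '[{"tx":-0.0284,"ty":-0.005,"tz":0.0376,"turn":0},{"tx":-0.0284,"ty":-0.005,"tz":0.0376,"turn":0},{"tx":-0.0284,"ty":-0.005,"tz":0.0376,"turn":0},{"tx":-0.0284,"ty":-0.005,"tz":0.0376,"turn":0},{"tx":-0.0284,"ty":-0.005,"tz":0.0376,"turn":0},{"tx":-0.0284,"ty":-0.005,"tz":0.0376,"turn":0},{"tx":-0.0284,"ty":-0.005,"tz":0.0376,"turn":0},{"tx":-0.0284,"ty":-0.005,"tz":0.0376,"turn":0},{"tx":-0.0284,"ty":-0.005,"tz":0.0376,"turn":0},{"tx":-0.0284,"ty":-0.005,"tz":0.0376,"turn":0}]'

```text
clock: 2.75
tool_pos: [450.1, -99.1, 289.8]
eef_rot: [0.588, -0.588, 0.392, -0.393]
wrist_force: [1.3, -0.7, 0.3]
width: 85.9
```

Call:
arm_command --targets '[{"tx":-0.0429,"ty":0,"tz":0.0123,"turn":0},{"tx":-0.0429,"ty":0,"tz":0.0123,"turn":0},{"tx":-0.0429,"ty":0,"tz":0.0123,"turn":0},{"tx":-0.0429,"ty":0,"tz":0.0123,"turn":0},{"tx":-0.0429,"ty":0,"tz":0.0123,"turn":0},{"tx":-0.0429,"ty":0,"tz":0.0123,"turn":0},{"tx":-0.0429,"ty":0,"tz":0.0123,"turn":0},{"tx":-0.0429,"ty":0,"tz":0.0123,"turn":0},{"tx":-0.0429,"ty":0,"tz":0.0123,"turn":0},{"tx":0,"ty":0,"tz":0,"turn":0},{"tx":0,"ty":0,"tz":0,"turn":0}]'

```text
clock: 3.85
tool_pos: [402.6, 298.8, 289.1]
eef_rot: [-0.589, 0.589, -0.391, 0.391]
wrist_force: [0.7, -1.0, -0.1]
width: 85.6
```

```bash
python3 - <<'E'
from h import *
st=env.get_state();print(st['clock'],st['tool_pos'],st['joints'].round(2),st['eef_rot'].round(3))
s,m=mark('lid_knob','wrist');cv2.imwrite('pics/c.png',s['pixels']);print(m,w(s,*m) if m is not None else '')
P,u,v=cloud(s)
for lo,hi in((146,158),(142,149)):
    k=(np.hypot(P[:,0]-403,P[:,1]-298)<35)&(P[:,2]>lo)&(P[:,2]<hi);Q=P[k]
    if len(Q): print(lo,len(Q),np.median(Q[:,2]),cv2.minEnclosingCircle(Q[:,:2].astype(np.float32)),Q.mean(0))
for c in('scene','side'):
    s2,m2=mark('lid_knob',c)
    if m is not None and m2 is not None: print(c,tri(ray(s,*m),ray(s2,*m2)))
E
```

```text
3.85 [402.6 298.8 289.1] [ 0.4  0.1  1.6 -0.   1.4  1.6] [-0.6  0.6 -0.4  0.4]
[329.1, 214.0] [407.5 292.3 151. ]
146 832 150.28878243996283 ((404.09466552734375, 292.5985107421875), 12.89128589630127) [404.8 293.  150.1]
142 127 147.59032462094905 ((404.09466552734375, 292.5985107421875), 12.89128589630127) [410.  296.  146.7]
scene [406.4 292.4 144.4]
side [403.7 290.4 137.5]
```

View pics/c.png

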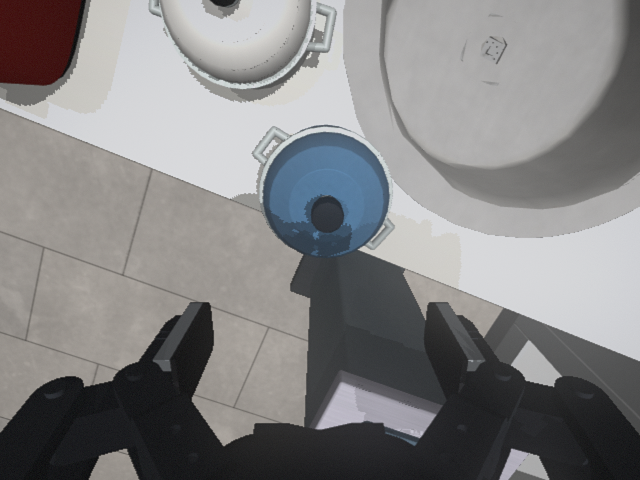

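The knob shows at (327,214). The depth cloud gives its axis at (404,293) and its top at 150 mm. Descending.

Call:
arm_command --targets '[{"tx":0.0063,"ty":0.02,"tz":-0.001,"turn":0},{"tx":0,"ty":0.04,"tz":0,"turn":0},{"tx":0,"ty":0.04,"tz":0,"turn":0},{"tx":0,"ty":0.027,"tz":0,"turn":0},{"tx":0,"ty":0.02,"tz":0,"turn":0},{"tx":0,"ty":0.01,"tz":0,"turn":0},{"tx":0,"ty":0,"tz":0,"turn":0},{"tx":0,"ty":0,"tz":0,"turn":0}]' --hand 65

```text
clock: 4.95
tool_pos: [405.4, 291.8, 133.2]
eef_rot: [0.589, -0.588, 0.392, -0.393]
wrist_force: [-0.3, -0.4, 0.7]
width: 55.7
```

Call:
arm_command --targets '[{"tx":0,"ty":0,"tz":0,"turn":0},{"tx":0,"ty":0,"tz":0,"turn":0},{"tx":0,"ty":0,"tz":0,"turn":0},{"tx":0,"ty":0,"tz":0,"turn":0},{"tx":0,"ty":0,"tz":0,"turn":0},{"tx":0,"ty":0,"tz":0,"turn":0},{"tx":0,"ty":0,"tz":0,"turn":0},{"tx":0,"ty":0,"tz":0,"turn":0}]' --hand 0 --force 60

```text
clock: 5.75
tool_pos: [405.3, 292.2, 133.7]
eef_rot: [0.589, -0.588, 0.392, -0.393]
wrist_force: [-0.6, -0.8, 5.6]
width: 24.4
```

Call:
arm_command --targets '[{"tx":0,"ty":-0.005,"tz":0,"turn":0},{"tx":0,"ty":-0.01,"tz":0,"turn":0},{"tx":0,"ty":-0.015,"tz":0,"turn":0},{"tx":0,"ty":-0.03,"tz":0,"turn":0},{"tx":0,"ty":-0.03,"tz":0,"turn":0},{"tx":0,"ty":-0.03,"tz":0,"turn":0},{"tx":0,"ty":-0.01,"tz":0,"turn":0},{"tx":0,"ty":0,"tz":0,"turn":0}]'

```text
clock: 6.55
tool_pos: [405.3, 292.2, 263.9]
eef_rot: [0.589, -0.587, 0.392, -0.393]
wrist_force: [0.2, 0.2, -2.3]
width: 23.9
```

```bash
python3 - <<'E'
from h import *
st=env.get_state();print(st['clock'],st['tool_pos'],st['wrist_force'],st['width'])
a=snap('scene');m=env.mark_of('basket_grip','scene');print(m[:1])
b=snap('wrist');m2=env.mark_of('basket_grip','wrist');print(m2[:1])
for s,q in((a,m),(b,m2)):
    if q: print(w(s,*q[0]['position']))
cv2.imwrite('pics/d.png',np.hstack([a['pixels'][180:480,150:550],cv2.resize(b['pixels'],(400,300))]))
R_=R();print(R_)
for n,p in(('via',[500,-60,243]),('lid',[537,-382,243])): print(n,togo(p))
E
```

```text
6.55 [405.3 292.2 263.9] [ 0.2  0.2 -2.3] 23.92019691859672
[{'position': [303.6, 345.8], 'confidence': 0.67}]
[]
[370.1 341.9 209.5]
[[ 0.4 -0.   0.9]
 [-0.9 -0.   0.4]
 [ 0.  -1.  -0. ]]
via [361.5  17.6 -46.2]
lid [ 672.9   18.  -135.9]
```

View pics/d.png

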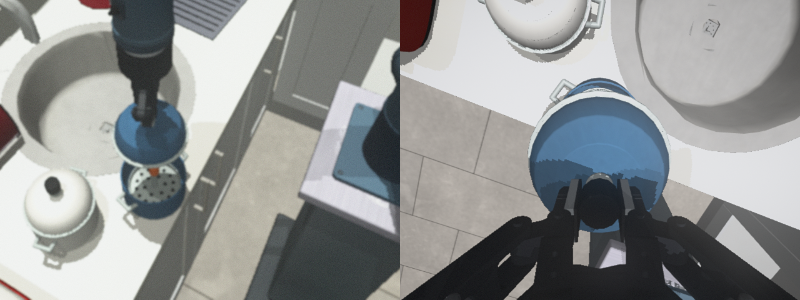

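The lid hangs level in the jaws in both views, and the orange basket grip shows at about (304,350) in the full scene picture. Carrying the lid to the mat.

Call:
arm_command --targets '[{"tx":0.02,"ty":0,"tz":-0.004,"turn":0},{"tx":0.042,"ty":0,"tz":-0.0085,"turn":0},{"tx":0.042,"ty":0,"tz":-0.0085,"turn":0},{"tx":0.042,"ty":0,"tz":-0.0085,"turn":0},{"tx":0.042,"ty":0,"tz":-0.0085,"turn":0},{"tx":0.042,"ty":0,"tz":-0.0085,"turn":0},{"tx":0.042,"ty":0,"tz":-0.0085,"turn":0},{"tx":0.042,"ty":0,"tz":-0.0085,"turn":0},{"tx":0.042,"ty":0,"tz":-0.0085,"turn":0},{"tx":0.042,"ty":0,"tz":-0.0085,"turn":0},{"tx":0.042,"ty":0,"tz":-0.0085,"turn":0},{"tx":0.042,"ty":0,"tz":-0.0085,"turn":0}]'

```text
clock: 7.95
tool_pos: [499.4, -192.1, 260.6]
eef_rot: [0.588, -0.588, 0.393, -0.391]
wrist_force: [1.6, 0.1, -1.3]
width: 24.2
```

Call:
arm_command --targets '[{"tx":0.042,"ty":0.01,"tz":-0.0085,"turn":0},{"tx":0.042,"ty":0.02,"tz":-0.0085,"turn":0},{"tx":0.042,"ty":0.02,"tz":-0.0085,"turn":0},{"tx":0.042,"ty":0.02,"tz":-0.0085,"turn":0},{"tx":0.023,"ty":0.02,"tz":-0.0045,"turn":0},{"tx":0,"ty":0.01,"tz":0,"turn":0},{"tx":0,"ty":0,"tz":0,"turn":0},{"tx":0,"ty":0,"tz":0,"turn":0}]'

```text
clock: 8.75
tool_pos: [537.6, -380.4, 161.7]
eef_rot: [0.589, -0.588, 0.393, -0.391]
wrist_force: [-0.3, 0.9, -1.2]
width: 24.1
```

```bash
python3 - <<'E'
from h import *
st=env.get_state();print(st['clock'],st['tool_pos'],st['wrist_force'],st['width'])
a=snap('scene','e.png');b=snap('wrist');b0=snap('side')
cv2.imwrite('pics/e.png',np.hstack([b0['pixels'][100:400,150:550],cv2.resize(b['pixels'],(400,300))]))
# refine mat in wrist view
P,u,v=cloud(b);g=b['pixels'][v,u].astype(int);m=(abs(P[:,2]-6)<8)&(g.max(1)<165)
print(togo([537,-382,72]))
s,mm=mark('mat_top','wrist',b);print(mm,w(s,*mm,6) if mm is not None else '')
E
```

```text
8.75 [ 537.6 -380.4  161.7] [-0.3  0.9 -1.2] 24.097382483322235
[ 0.3 91.8 -1.9]
[240.9, 171.9] [ 543.2 -312.1    6. ]
```

View pics/e.png

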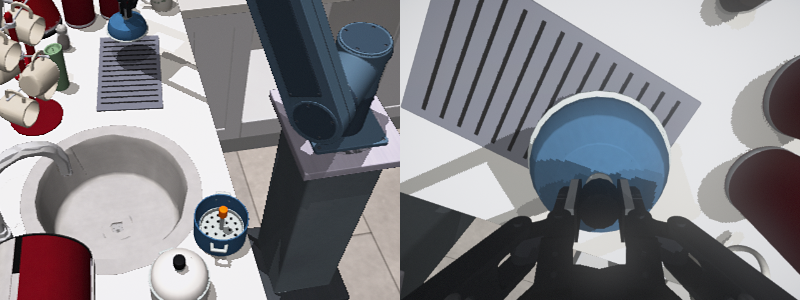

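The lid is over the far part of the mat. The wrist camera's mat centre is (543,-312), which agrees with (545,-308). In the side view the basket is uncovered in the pot. Lowering the lid.

Call:
arm_command --targets '[{"tx":0,"ty":0.02,"tz":0,"turn":0},{"tx":0,"ty":0.025,"tz":0,"turn":0},{"tx":0,"ty":0.02,"tz":0,"turn":0},{"tx":0,"ty":0.01,"tz":0,"turn":0},{"tx":0,"ty":0.007,"tz":0,"turn":0},{"tx":0,"ty":0.003,"tz":0,"turn":0},{"tx":0,"ty":0.002,"tz":0,"turn":0},{"tx":0,"ty":0,"tz":0,"turn":0}]'

```text
clock: 9.75
tool_pos: [538.2, -382.0, 76.0]
eef_rot: [-0.588, 0.588, -0.392, 0.393]
wrist_force: [0.6, 0.4, -2.2]
width: 24.1
```

Call:
arm_command --targets '[{"tx":0,"ty":0.002,"tz":0,"turn":0},{"tx":0,"ty":0,"tz":0,"turn":0}]'

```text
clock: 9.95
tool_pos: [538.0, -381.8, 73.6]
eef_rot: [-0.588, 0.588, -0.392, 0.392]
wrist_force: [-0.6, -0.4, -2.1]
width: 24.2
```

Call:
arm_command --targets '[{"tx":0,"ty":0.002,"tz":0,"turn":0},{"tx":0,"ty":0,"tz":0,"turn":0}]'

```text
clock: 10.15
tool_pos: [537.8, -381.6, 71.1]
eef_rot: [0.588, -0.588, 0.392, -0.392]
wrist_force: [-0.1, -0.1, -1.8]
width: 24.1
```

Call:
arm_command --targets '[{"tx":0,"ty":0.001,"tz":0,"turn":0},{"tx":0,"ty":0,"tz":0,"turn":0}]'

```text
clock: 10.35
tool_pos: [537.9, -381.8, 70.7]
eef_rot: [-0.588, 0.588, -0.392, 0.392]
wrist_force: [-0.8, 1.2, 0.8]
width: 24.1
```

Call:
arm_command --targets '[{"tx":0,"ty":0.0005,"tz":0,"turn":0},{"tx":0,"ty":0,"tz":0,"turn":0}]'

```text
clock: 10.55
tool_pos: [537.9, -381.8, 70.6]
eef_rot: [-0.588, 0.588, -0.392, 0.392]
wrist_force: [-2.1, 0.7, 5.1]
width: 24.3
```

Call:
arm_command --targets '[{"tx":0,"ty":0,"tz":0,"turn":0},{"tx":0,"ty":0,"tz":0,"turn":0},{"tx":0,"ty":0,"tz":0,"turn":0},{"tx":0,"ty":0,"tz":0,"turn":0},{"tx":0,"ty":0,"tz":0,"turn":0},{"tx":0,"ty":-0.01,"tz":0,"turn":0},{"tx":0,"ty":-0.03,"tz":0,"turn":0},{"tx":0,"ty":-0.04,"tz":0,"turn":0},{"tx":0,"ty":-0.04,"tz":0,"turn":0},{"tx":0,"ty":-0.04,"tz":0,"turn":0},{"tx":0,"ty":-0.03,"tz":0,"turn":0},{"tx":0,"ty":0,"tz":0,"turn":0}]' --hand 65

```text
clock: 11.75
tool_pos: [539.7, -383.3, 267.0]
eef_rot: [-0.588, 0.589, -0.388, 0.396]
wrist_force: [0.5, -0.2, -0.5]
width: 55.6
```

```bash
python3 - <<'E'
from h import *
st=env.get_state();print(st['clock'],st['tool_pos'],st['wrist_force'],st['width'])
s,m=mark('lid_knob','wrist');print(m)
P,u,v=cloud(s)
k=(np.hypot(P[:,0]-538,P[:,1]+382)<40)&(P[:,2]>82)&(P[:,2]<95);Q=P[k]
if len(Q): print('knob top',np.median(Q[:,2]),cv2.minEnclosingCircle(Q[:,:2].astype(np.float32)))
T=[]
for c in('scene','side'):
    a,m=mark('basket_grip',c)
    if m is not None: print(c,m,w(a,*m));T.append(ray(a,*m))
    P,u,v=cloud(a);g=a['pixels'][v,u].astype(int)
    k=(np.hypot(P[:,0]-404,P[:,1]-293)<60)&(P[:,2]>70)&(P[:,2]<120)&(g[:,2]>150)&(g[:,0]<90)
    if k.sum(): print('orange',k.sum(),P[k].mean(0),P[k].min(0),P[k].max(0))
if len(T)==2: print('tri',tri(*T))
print(togo([405,292,270]))
E
```

```text
11.75 [ 539.7 -383.3  267. ] [ 0.5 -0.2 -0.5] 55.614243220255425
[316.2, 202.0]
knob top 87.15580321678186 ((536.934814453125, -381.9890441894531), 12.84727954864502)
scene [303.7, 344.8] [401.7 291.1 104.7]
orange 71 [401.3 293.6 105.1] [392.3 284.2 102. ] [410.9 301.7 108.4]
side [370.7, 312.7] [406.  298.9 100.8]
orange 52 [400.3 293.8 105.5] [390.6 284.9  81.6] [408.8 302.1 110.3]
tri [404.5 288.2  90.4]
[-672.3  -10.1  136.7]
```

The lid stands at (537,-382) with the knob top at 87 mm, as intended. Returning to the pot.

Call:
arm_command --targets '[{"tx":-0.02,"ty":0,"tz":0.004,"turn":0},{"tx":-0.043,"ty":0,"tz":0.0087,"turn":0},{"tx":-0.043,"ty":0,"tz":0.0087,"turn":0},{"tx":-0.043,"ty":0,"tz":0.0087,"turn":0},{"tx":-0.043,"ty":0,"tz":0.0087,"turn":0},{"tx":-0.043,"ty":0,"tz":0.0087,"turn":0},{"tx":-0.043,"ty":0,"tz":0.0087,"turn":0},{"tx":-0.043,"ty":0,"tz":0.0087,"turn":0},{"tx":-0.043,"ty":0,"tz":0.0087,"turn":0},{"tx":-0.043,"ty":0,"tz":0.0087,"turn":0},{"tx":-0.043,"ty":0,"tz":0.0087,"turn":0},{"tx":-0.043,"ty":0,"tz":0.0087,"turn":0}]'

```text
clock: 13.25
tool_pos: [439.1, 113.4, 258.9]
eef_rot: [-0.588, 0.589, -0.393, 0.392]
wrist_force: [0.2, 0.1, -0.8]
width: 55.6
```

Call:
arm_command --targets '[{"tx":-0.043,"ty":0,"tz":0.0087,"turn":0},{"tx":-0.043,"ty":0,"tz":0.0087,"turn":0},{"tx":-0.043,"ty":0,"tz":0.0087,"turn":0},{"tx":-0.043,"ty":0,"tz":0.0087,"turn":0},{"tx":-0.007,"ty":0,"tz":0.002,"turn":0},{"tx":0,"ty":0,"tz":0,"turn":0},{"tx":0,"ty":0,"tz":0,"turn":0}]'

```text
clock: 13.95
tool_pos: [405.3, 290.3, 259.1]
eef_rot: [-0.588, 0.589, -0.392, 0.392]
wrist_force: [0.0, -0.0, 0.2]
width: 55.6
```

```bash
python3 - <<'E'
from h import *
st=env.get_state();print(st['clock'],st['tool_pos'],st['eef_rot'].round(3),st['wrist_force'],st['width'])
s,m=mark('basket_grip','wrist');print(m,w(s,*m) if m is not None else '');cv2.imwrite('pics/f.png',s['pixels'])
P,u,v=cloud(s);g=s['pixels'][v,u].astype(int)
k=(np.hypot(P[:,0]-404,P[:,1]-293)<60)&(P[:,2]>70)&(P[:,2]<120)&(g[:,2]>1.6*g[:,0])&(g[:,2]>80);Q=P[k]
print(len(Q),np.percentile(Q[:,2],[5,50,95]))
Q=Q[Q[:,2]>np.median(Q[:,2])-4]
c,_=cv2.minEnclosingCircle(Q[:,:2].astype(np.float32));print(c,_)
a,m2=mark('basket_grip','scene')
if m is not None and m2 is not None: print(tri(ray(s,*m),ray(a,*m2)))
print(togo([*c,84]))
E
```

```text
13.95 [405.3 290.3 259.1] [-0.6  0.6 -0.4  0.4] [ 0.  -0.   0.2] 55.59123647749348
[313.0, 208.6] [404.9 295.1 104.5]
532 [ 89.  104.  105.4]
(401.2781982421875, 292.6617736816406) 10.09485912322998
[403.2 294.5  98.1]
[ -4.4 175.8  -3.2]
```

View pics/f.png

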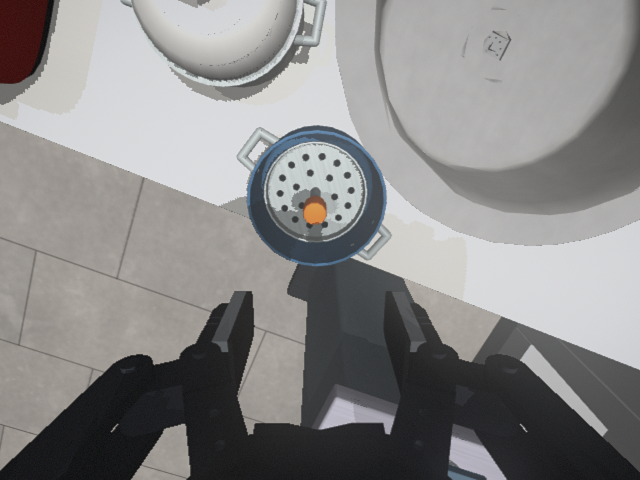

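The orange grip shows at (315,212), with its axis at (401,293) and its top at 104.5 mm. The pot hasn't moved. Descending onto the grip.

Call:
arm_command --targets '[{"tx":-0.0044,"ty":0.02,"tz":-0.0032,"turn":0},{"tx":0,"ty":0.04,"tz":0,"turn":0},{"tx":0,"ty":0.04,"tz":0,"turn":0},{"tx":0,"ty":0.035,"tz":0,"turn":0},{"tx":0,"ty":0.02,"tz":0,"turn":0},{"tx":0,"ty":0.015,"tz":0,"turn":0},{"tx":0,"ty":0.0055,"tz":0,"turn":0},{"tx":0,"ty":0,"tz":0,"turn":0},{"tx":0,"ty":0,"tz":0,"turn":0}]' --hand 55

```text
clock: 15.05
tool_pos: [401.6, 293.9, 85.1]
eef_rot: [0.589, -0.588, 0.392, -0.393]
wrist_force: [-0.2, -0.5, 0.7]
width: 46.9
```

Call:
arm_command --targets '[{"tx":0,"ty":0,"tz":0,"turn":0},{"tx":0,"ty":0,"tz":0,"turn":0},{"tx":0,"ty":0,"tz":0,"turn":0},{"tx":0,"ty":0,"tz":0,"turn":0},{"tx":0,"ty":0,"tz":0,"turn":0},{"tx":0,"ty":0,"tz":0,"turn":0},{"tx":0,"ty":0,"tz":0,"turn":0},{"tx":0,"ty":0,"tz":0,"turn":0}]' --hand 0 --force 60

```text
clock: 15.85
tool_pos: [401.4, 294.1, 85.0]
eef_rot: [0.589, -0.588, 0.392, -0.393]
wrist_force: [0.0, -1.3, 4.9]
width: 18.1
```

Call:
arm_command --targets '[{"tx":0,"ty":-0.005,"tz":0,"turn":0},{"tx":0,"ty":-0.01,"tz":0,"turn":0},{"tx":0,"ty":-0.015,"tz":0,"turn":0},{"tx":0,"ty":-0.02,"tz":0,"turn":0},{"tx":0,"ty":-0.03,"tz":0,"turn":0},{"tx":0,"ty":-0.03,"tz":0,"turn":0},{"tx":0,"ty":-0.03,"tz":0,"turn":0},{"tx":0,"ty":-0.03,"tz":0,"turn":0},{"tx":0,"ty":-0.01,"tz":0,"turn":0},{"tx":0,"ty":0,"tz":0,"turn":0}]'

```text
clock: 16.85
tool_pos: [401.3, 294.3, 265.7]
eef_rot: [0.589, -0.587, 0.392, -0.393]
wrist_force: [-0.3, 0.1, -1.9]
width: 18.2
```

```bash
python3 - <<'E'
from h import *
st=env.get_state();print(st['clock'],st['tool_pos'],st['wrist_force'],st['width'])
a=snap('side');b=snap('wrist')
cv2.imwrite('pics/g.png',np.hstack([a['pixels'][150:450,230:630],cv2.resize(b['pixels'],(400,300))]))
print(togo([553,-233,st['tool_pos'][2]]))
E
```

```text
16.85 [401.3 294.3 265.7] [-0.3  0.1 -1.9] 18.221515842932668
[545.   -2.6 -61.4]
```

View pics/g.png

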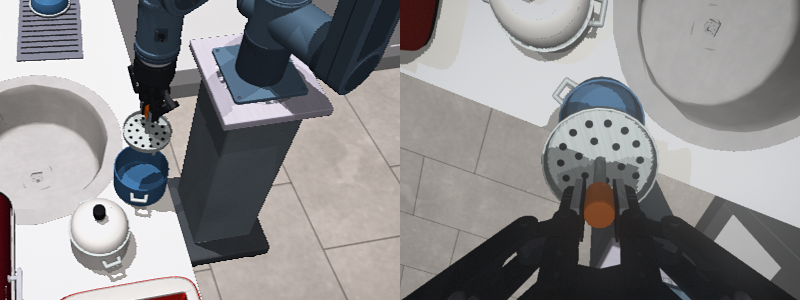

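The basket is clear of the pot and hangs upright (side and wrist views), and the pot is still in place. Carrying it to the near half of the mat.

Call:
arm_command --targets '[{"tx":0.02,"ty":0,"tz":-0.002,"turn":0},{"tx":0.042,"ty":0,"tz":-0.0048,"turn":0},{"tx":0.042,"ty":0,"tz":-0.0048,"turn":0},{"tx":0.042,"ty":0,"tz":-0.0048,"turn":0},{"tx":0.042,"ty":0,"tz":-0.0048,"turn":0},{"tx":0.042,"ty":0,"tz":-0.0048,"turn":0},{"tx":0.042,"ty":0,"tz":-0.0048,"turn":0},{"tx":0.042,"ty":0,"tz":-0.0048,"turn":0},{"tx":0.042,"ty":0,"tz":-0.0048,"turn":0},{"tx":0.042,"ty":0,"tz":-0.0048,"turn":0},{"tx":0.042,"ty":0,"tz":-0.0048,"turn":0},{"tx":0.042,"ty":0,"tz":-0.0048,"turn":0}]'

```text
clock: 18.15
tool_pos: [534.9, -173.3, 261.8]
eef_rot: [-0.588, 0.588, -0.394, 0.391]
wrist_force: [0.1, 0.6, -1.7]
width: 18.2
```

Call:
arm_command --targets '[{"tx":0.042,"ty":0.01,"tz":-0.0048,"turn":0},{"tx":0.021,"ty":0.02,"tz":-0.002,"turn":0},{"tx":0,"ty":0.04,"tz":0,"turn":0},{"tx":0,"ty":0.04,"tz":0,"turn":0},{"tx":0,"ty":0.03,"tz":0,"turn":0},{"tx":0,"ty":0.01,"tz":0,"turn":0},{"tx":0,"ty":0,"tz":0,"turn":0},{"tx":0,"ty":0,"tz":0,"turn":0}]'

```text
clock: 18.95
tool_pos: [554.1, -233.1, 115.0]
eef_rot: [0.588, -0.588, 0.392, -0.393]
wrist_force: [0.6, 0.0, -0.6]
width: 18.0
```

```bash
python3 - <<'E'
from h import *
st=env.get_state();print(st['clock'],st['tool_pos'],st['wrist_force'],st['width'])
b=snap('wrist','h.png')
print(togo([553,-233,90]))
E
```

```text
18.95 [ 554.1 -233.1  115. ] [ 0.6  0.  -0.6] 18.045393283394986
[-1.  25.8 -1.3]
```

View pics/h.png

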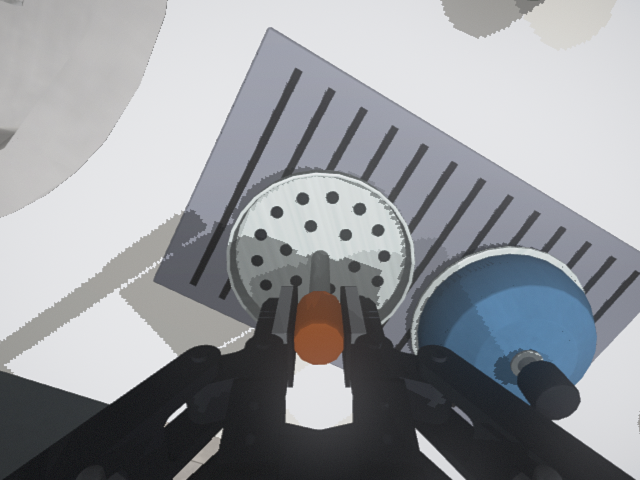

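The basket is over the mat beside the lid, with a visible gap at about (415,300). Lowering slowly.

Call:
arm_command --targets '[{"tx":0,"ty":0.01,"tz":0,"turn":0},{"tx":0,"ty":0.01,"tz":0,"turn":0},{"tx":0,"ty":0.003,"tz":0,"turn":0},{"tx":0,"ty":0.002,"tz":0,"turn":0},{"tx":0,"ty":0.001,"tz":0,"turn":0},{"tx":0,"ty":0,"tz":0,"turn":0}]'

```text
clock: 19.6
tool_pos: [553.6, -232.9, 88.3]
eef_rot: [-0.588, 0.588, -0.392, 0.392]
wrist_force: [0.2, 0.2, -1.3]
width: 18.3
```

Call:
arm_command --targets '[{"tx":0,"ty":0.001,"tz":0,"turn":0},{"tx":0,"ty":0,"tz":0,"turn":0}]'

```text
clock: 19.8
tool_pos: [553.6, -232.9, 87.4]
eef_rot: [0.588, -0.588, 0.392, -0.392]
wrist_force: [0.5, -0.5, -0.7]
width: 18.5
```

Call:
arm_command --targets '[{"tx":0,"ty":0.001,"tz":0,"turn":0},{"tx":0,"ty":0,"tz":0,"turn":0}]'

```text
clock: 20.0
tool_pos: [553.9, -233.2, 87.0]
eef_rot: [-0.588, 0.588, -0.392, 0.393]
wrist_force: [-0.8, -0.2, 2.7]
width: 18.2
```

Contact (force rose to +2.7 N). Releasing and retreating.

Call:
arm_command --targets '[{"tx":0,"ty":0,"tz":0,"turn":0},{"tx":0,"ty":0,"tz":0,"turn":0},{"tx":0,"ty":0,"tz":0,"turn":0},{"tx":0,"ty":0,"tz":0,"turn":0},{"tx":0,"ty":0,"tz":0,"turn":0},{"tx":0,"ty":-0.01,"tz":0,"turn":0},{"tx":0,"ty":-0.03,"tz":0,"turn":0},{"tx":0,"ty":-0.04,"tz":0,"turn":0},{"tx":0,"ty":-0.04,"tz":0,"turn":0},{"tx":0,"ty":-0.04,"tz":0,"turn":0},{"tx":0,"ty":-0.03,"tz":0,"turn":0},{"tx":0,"ty":0,"tz":0,"turn":0}]' --hand 55

```text
clock: 21.2
tool_pos: [555.5, -234.0, 282.9]
eef_rot: [0.588, -0.588, 0.388, -0.396]
wrist_force: [-0.3, 0.1, -0.4]
width: 47.0
```

```bash
python3 - <<'E'
from h import *
st=env.get_state();print(st['clock'],st['tool_pos'],st['wrist_force'],st['width'])
s=snap('wrist');P,u,v=cloud(s)
e=np.array([.11,.994]);
for n,c,lo,hi in(('grip',(553,-233),98,115),('knob',(537,-382),82,95)):
    Q=P[(np.hypot(P[:,0]-c[0],P[:,1]-c[1])<30)&(P[:,2]>lo)&(P[:,2]<hi)]
    if len(Q): 
        c,r=cv2.minEnclosingCircle(Q[:,:2].astype(np.float32));d=np.array(c)-[544.5,-309];print(n,np.array(c),r,'top',np.median(Q[:,2]),'mat xy',d@[.994,-.11],d@e)
a=snap('side')
cv2.imwrite('pics/i.png',np.hstack([a['pixels'][100:400,150:550],cv2.resize(s['pixels'],(400,300))]))
m=env.mark_of('pot','side');print('pot',m[:1])
E
```

```text
21.2 [ 555.5 -234.   282.9] [-0.3  0.1 -0.4] 47.02700109554985
grip [ 553.7 -233.8] 10.00007152557373 top 106.14073485777834 mat xy 0.8490333251953119 75.7842208251953
knob [ 536.7 -381.2] 12.786199569702148 top 87.16326343567943 mat xy 0.23226324462890663 -72.61843646240234
pot [{'position': [368.5, 332.3], 'confidence': 0.92}]
```

View pics/i.png

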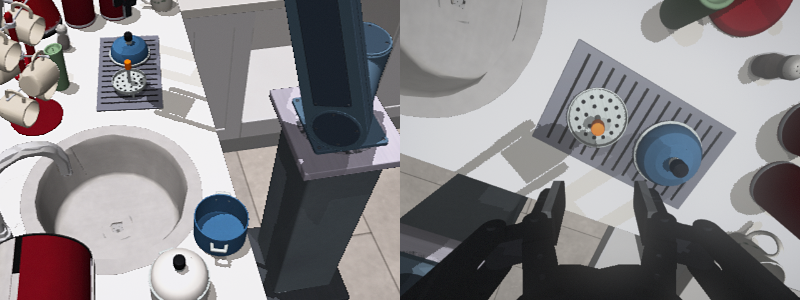

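Lid and basket stand upright side by side on the mat, the pot stands in its old place and the gripper is clear. Handing in.

```bash
python3 -c "
from plant import env
print(env.job_done())"
```

```text
the job is handed in; nothing more can be done
None
```

The lid and the basket are both standing upright on the drying mat, the pot is where it was, and the job is handed in. The robot's clock read about 21 s of the 61 s allowed.

- **Lid:** I lifted it off by the knob and set it on the far half of the mat, on contact, before touching the basket. In the last picture it lay within 1 mm of the mat's centre line and 73 mm from the centre along it. The knob top stood at 87 mm; about 88 mm was expected.
- **Basket:** I lifted it out by its orange grip and stood it on the near half, also on contact. It was about 1 mm off the centre line and 76 mm along from the centre. The grip top stood at 106 mm; about 107 mm was expected.
- **Pot:** the last side picture shows it upright. Its mark there moved less than 2 pixels from the start.
- **Robot:** the gripper ended about 170 mm above the objects, touching nothing.

**Failed or disagreed:**
- My first move calls were refused because the rows lacked some keys; nothing moved.
- One network call found no mark and was repeated.
- The points worked out from the scene and side cameras were up to 24 mm off in height. I used the depth readings instead, and they agreed with the heights you gave to about 1 mm.

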